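Lock the bending jig with its index pin

TASK

Lock the turn plate of the green bending jig: take the red-handled index pin out of the wooden rack, put it in the hole of the turn plate, and, with the pin riding lightly on the covered ring underneath, turn the plate round towards the yellow mark, and past it if need be, until you feel the pin drop into the ring's hidden hole. Seat the pin fully home, shoulder flush on the plate, and let go. Work gently, never forcing the pin, and leave the other tools where they are.

Things in the scene. Friction and masses are not known exactly. Their poses are not given: they have to be found in the camera images.
- housing: bending jig fixed to the bench: green round housing, 136 mm diameter, rim 46 mm high, low foot flange 164 mm across. Origin at the centre of its underside on the bench, z up along the turning axis, x towards the yellow paint mark on the rim. Keep every push on the jig below 35 N
- ring_axis (a point): centre of the top face of the brass index ring inside the housing, 35 mm above the bench; the turn plate hides it. Its one through hole, 14.6 mm wide, 40 mm from the axis, is at an unknown fixed angle within 0.45 rad either side of the yellow mark. Spring-backed: pressed, it yields from about 3 N, then 1.5 N more per mm, for 8 mm, then solid. Clear room below it to 5 mm above the bench
- plate (a joint): turn plate: loose steel bushing in the housing, 115 mm wide, 14 mm thick, top 50 mm above the bench; friction about 0.06 N m. Value: rad of its hole from the yellow mark, anticlockwise from above positive; starts at 0.65 to 1.25, can turn -1.0 to 1.7. On top a centre boss (28 mm wide, 8 mm high) and, opposite the hole, two 6 mm high studs
- plate_hole (a point): centre of the turn plate's one through hole, at the level of the plate's top face: 13.6 mm diameter with a 2 mm chamfer, 40 mm from the turning axis
- pin: index pin upright in the rack, 90 mm long: steel shank 12 mm wide, 42 mm long with tapered tip, shoulder 22 mm wide, 4 mm thick, red 16 x 16 mm square grip from 46 to 90 mm above the tip; about 0.12 kg. Origin at the tip, z up, x and y square to the grip. Tip above the bench: 35 mm when it rests on the ring, 8 mm when fully home with the shoulder on the plate
- pin_tip (a point): centre of the pin's tip face (the pin's origin)
- pin_grip (a point): on the pin's axis, 72 mm above its tip: where to grip it so that the fingertips clear the shoulder
- rack: fixed dark wooden tool rack on the bench, 52 x 190 x 46 mm (x, y, z), with three 14 mm through holes in a row along its y axis, 60 mm apart; the pin, the punch and the chisel stand in them in any order. Origin at the centre of its underside. The pin's shoulder rests on the rack, its tip 4 mm above the bench
- punch: bystander: plain dark steel punch standing in the rack, 86 mm long, 12 mm diameter with a 16 mm collar; origin at its foot, on the bench
- chisel: bystander: small chisel standing in the rack with a light wooden 18 mm handle, top 80 mm above the bench; origin at its foot, on the bench
- hammer: bystander: hammer lying on the bench; origin under its middle
- brush: bystander: brush lying on the bench; origin under its middle
- tin: bystander: closed blue tin, 60 mm diameter, 55 mm high; origin at the centre of its underside
- washer: bystander: steel washer, 42 mm diameter, 8 mm thick, lying flat; origin at the centre of its underside
- offcut: bystander: dark steel bar offcut 110 x 24 x 14 mm; origin at the centre of its underside
There are look-alikes about, which are no part of the job. There is more than one size of the housing; the job needs the larger.

How it is judged:
By the outcome, as a careful person would: the job done as asked, in the order asked, and still so for the second after the job is handed in, with the robot touching nothing.
It also fails if it takes over 67 s, if anything falls off the work surface, if the arm or the gripper's body presses on something with over 40 N, if the wrist force passes 120 N, or if a joint passes its speed limit or range.

ROBOT

A 6-joint arm with a two-finger parallel gripper is mounted at the origin on the work surface. World frame = base frame: x ahead of the robot, y to its left, z up, the work surface at z = 0. Lengths are in m, angles in degrees, forces in N, time in s.
With the tool pointing down it reaches from about 0.3 to 0.75 m from the base axis. Payload 8.5 kg.
Tool frame: the origin (TCP) lies midway between the tips of the shut fingers; the grasp point (between the pads) lies env.tcp_to_grasp behind it (env.tcp_to_grasp is the distance from the TCP to the grasp point, in m); z points along the fingers, y is the direction in which the jaws open and shut (so a half turn about z gives the same grasp; the last joint's range is limited). The gripper opens to 85 mm and grips with 20 to 120 N. Pads are 22 mm wide; open, the fingers measure 114 mm over their backs; the gripper's body (76 mm by 85 mm) begins 54 mm behind the grasp point. The pads swing forward as they close: fully open they stand 13 mm farther back than shut.
Start: joints at [55.846, 21.807, 74.336, -0, 83.858, -12.336], TCP at [0.204, 0.511, 0.231] pointing down, gripper open.
Joint ranges: [-178.18, 178.18], [-50.72, 133.34], [12.68, 142.11], [-81.47, 261.47], [9.98, 163.14], [-165.26, 165.26]. Speed limits (degrees/s): [136.94, 136.94, 180, 180, 180, 180].

INTERFACE

Orientations are given as a 3x3 rotation matrix whose columns are the frame's x, y, z axes.
In Python, from rig import readout, imaging, job, env gives the robot as it stands.
- The arm moves only by the tool move_arm, never from a script. Its argument "motion" is a list of rows, each a list of 3 entries, a list of its own where there are three numbers: the shift along the tool's x, y, z normalised to -1 to 1, where 1 is 0.02 m, then the turn, a rotation vector about the tool's x, y, z normalised to -1 to 1, where 1 is 120 degrees, then the gripper command: -1 is shut, 1 is fully open, values between are in proportion. In form: [[[tx, ty, tz], [rx, ry, rz], claw], ...]. A call has 1 to 12 rows; each row shifts and turns the pose as measured when the row begins, along the tool's axes as they then stand; what a row does not reach is not made up. A row lasts 1/12 s, in which the tool goes at most 41.7 mm and 7.16 degrees, less where a joint would pass 70% of its speed; a pose out of reach is approached as far as the arm can. A call with a number of a shift or a turn outside -1 to 1 is refused whole. A call with a gripper value outside its range is refused whole. The fingers move at their own pace and stop on an object; "squeeze" is the grip in N (left out, the last holds). Time passes only in rows, so rows that do not move let the fingers close. It gives the time, the measured TCP pose, the force and the opening at its end, in the units of the state.
- readout.observe(): the state, without advancing time (a new reading comes with each control period).
- imaging.get_image(name): name is "side" or "top"; returns a dict with "img" (400x640x3 uint8, blue, green, red), "fov_y" (degrees; the focal length in pixels is half the picture's height over the tangent of half this angle, whatever the lens; pixels are square), "cx", "cy" (the principal point, pixels), "eye" and "orientation" of the camera in the world. Camera axes: x right, y up, looking along -z (the intrinsics and any distortion apply to the point x, -y, -z); pixel columns grow to the right and rows downward; lengths in m; the calibration is good to about 2 mm. A picture is of the moment at which its call begins. There is no depth.
- job.close_job(): hands the job in, once; it reports no verdict.
The state is a dict: "time_s": time; "q": joint angles; "qvel": joint speeds; "joint_efforts": joint torques, N m; "position": TCP position; "tool_rot": TCP orientation; "ft_force": force on the tool from outside, world axes, zero at the start; "wrist_torque": the same for the moment, N m; "grip_width": finger opening in m.
Only numpy, scipy, OpenCV 4.12 (cv2) and the standard library are available. Lean on these libraries where they do the work, as an engineer would, in place of code of your own. Each camera call takes 0.05 s, during which the arm holds its last target.

## Working session

There is one attempt and no reset: what is moved stays moved. The work goes in short steps, Python scripts to look and compute and a tool call to move; the robot and the scene stay as the last step left them, time stands still between calls to the robot, and variables do not carry over. Pictures are saved under pics/ and viewed, and the job is handed in when it is done.

Besides the shell and the picture viewer there is one more tool, called after "Request:" by a JSON object that holds its "method" and its "body", one argument or row to a line. move_arm: Moves the arm, as the interface text tells. Its arguments: {"type":"object","properties":{"motion":{"type":"array","items":{"type":"array"}},"squeeze":{"type":"number"}},"required":["motion"]}

```bash
ls; mkdir -p pics; python3 - <<'E'
from rig import readout, imaging, job, env
import cv2
print(readout.observe()); print(env.tcp_to_grasp)
for n in("side","top"):
    d=imaging.get_image(n); cv2.imwrite(f"pics/{n}0.png",d["img"]); print({k:v for k,v in d.items() if k!="img"})
E
```

```text
pics
{'time_s': 0.0, 'q': array([ 5.58451159e+01,  2.18431808e+01,  7.43855012e+01, -1.44931127e-03,
        8.38591265e+01, -1.23354209e+01]), 'qvel': array([-0.05493218, -0.09026329, -0.05590614, -0.06384168, -0.00032691,
        0.00241478]), 'joint_efforts': array([ 9.96947820e-04, -4.48464096e+01, -2.31276655e+01, -8.49880439e-05,
        4.82046089e-03, -2.72111242e-05]), 'position': array([0.20425856, 0.51034175, 0.23068686]), 'tool_rot': array([[-9.28360506e-01,  3.71680057e-01, -8.39607463e-04],
       [ 3.71680882e-01,  9.28359670e-01, -1.28233623e-03],
       [ 3.02838905e-04, -1.50253635e-03, -9.99998825e-01]]), 'ft_force': array([-0.23133011, -0.18865593, -0.7787309 ]), 'wrist_torque': array([-0.05721892, -0.03371935, -0.02541062]), 'grip_width': 0.08534128699904948}
0.0187
{'fov_y': 43.09328526349308, 'cx': 322.17473068416376, 'cy': 200.80893970701803, 'eye': array([0.14736001, 0.53611055, 0.83285143]), 'orientation': array([[-0.82356614,  0.41466098, -0.3870337 ],
       [-0.56715117, -0.6126357 ,  0.55046985],
       [-0.00885229,  0.67285494,  0.73972148]])}
{'fov_y': 47.89715226555083, 'cx': 314.3702828956424, 'cy': 204.51688152572413, 'eye': array([ 0.3986749 , -0.03871569,  0.98369521]), 'orientation': array([[-0.00856538,  0.98734946, -0.15832773],
       [-0.99981927, -0.01114353, -0.01540302],
       [-0.0169725 ,  0.15816718,  0.98726647]])}
```

View pics/side0.png

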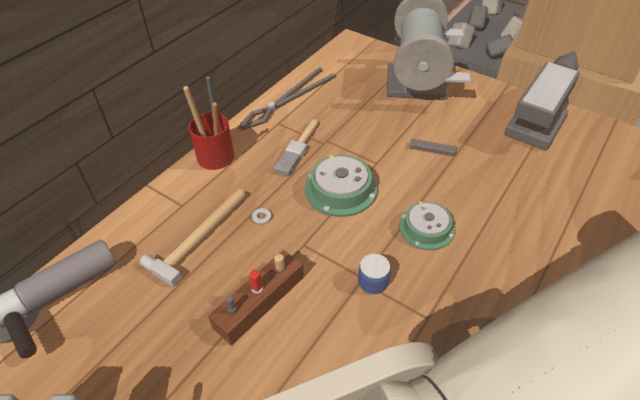

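View pics/top0.png

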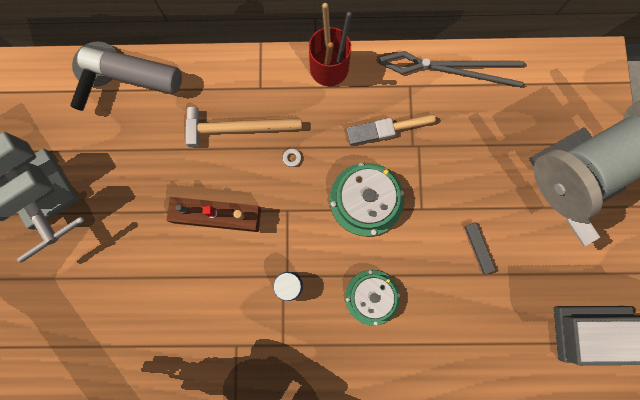

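Both pictures show the large jig (top 368,200; side 341,183), the small jig (top 375,298; side 428,223), and the rack with dark punch (top 182,208), red pin (208,210) and light chisel (238,213). I choose the large jig and the red pin, and check both in close crops.

```bash
cat > h.py <<'E'
import numpy as np, cv2
from rig import readout, imaging, job, env
def K(d):
    f=200/np.tan(np.radians(d["fov_y"])/2); return f,d["cx"],d["cy"]
def unproj(d,uv,z):
    f,cx,cy=K(d); uv=np.atleast_2d(np.array(uv,float))
    c=np.c_[(uv[:,0]-cx)/f,-(uv[:,1]-cy)/f,-np.ones(len(uv))]
    r=c@np.array(d["orientation"]).T
    e=np.array(d["eye"]); t=(z-e[2])/r[:,2]
    return e+t[:,None]*r
def proj(d,p):
    f,cx,cy=K(d); p=np.atleast_2d(p)
    c=(p-np.array(d["eye"]))@np.array(d["orientation"])
    return np.c_[cx+f*c[:,0]/-c[:,2], cy-f*c[:,1]/-c[:,2]]
def crop(d,u0,v0,w,h,s,fn):
    im=d["img"][v0:v0+h,u0:u0+w]; im=cv2.resize(im,None,fx=s,fy=s,interpolation=cv2.INTER_CUBIC); cv2.imwrite(fn,im)
E
python3 - <<'E'
from h import *
t=imaging.get_image("top"); s=imaging.get_image("side")
print({k:v for k,v in t.items() if k!="img"}.keys())
import pickle; pickle.dump((t,s),open("im0.pkl","wb"))
crop(t,320,150,96,96,6,"pics/c_jig_t.png"); crop(s,296,140,96,80,7,"pics/c_jig_s.png")
crop(t,155,180,120,60,6,"pics/c_rack_t.png"); crop(s,200,240,120,110,5,"pics/c_rack_s.png")
E
```

```text
dict_keys(['fov_y', 'cx', 'cy', 'eye', 'orientation'])
```

View pics/c_jig_t.png

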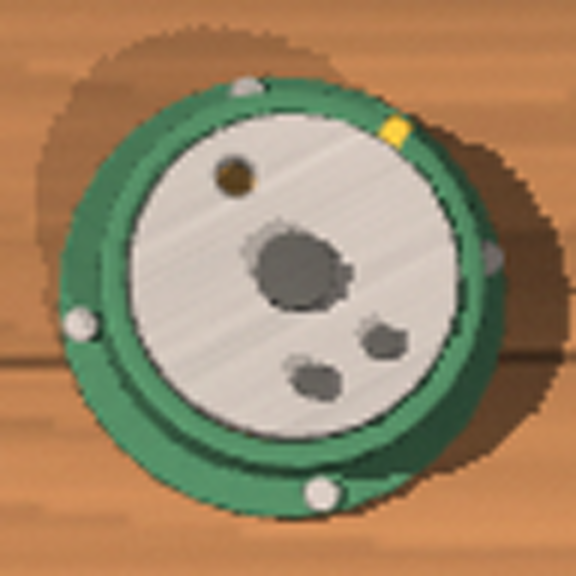

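View pics/c_jig_s.png

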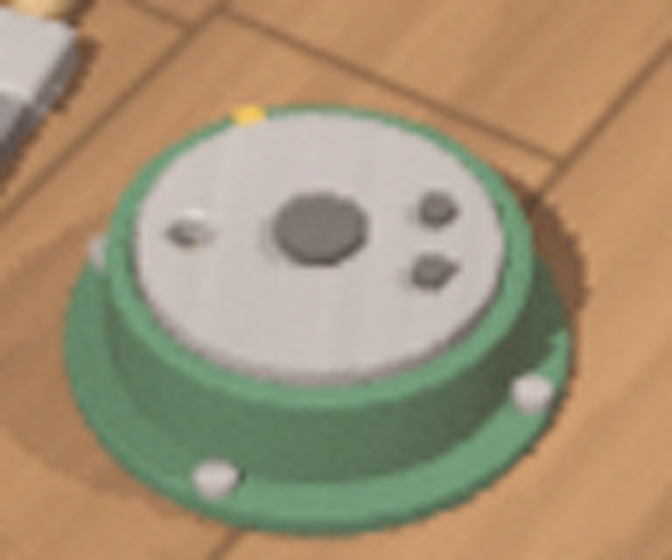

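View pics/c_rack_t.png

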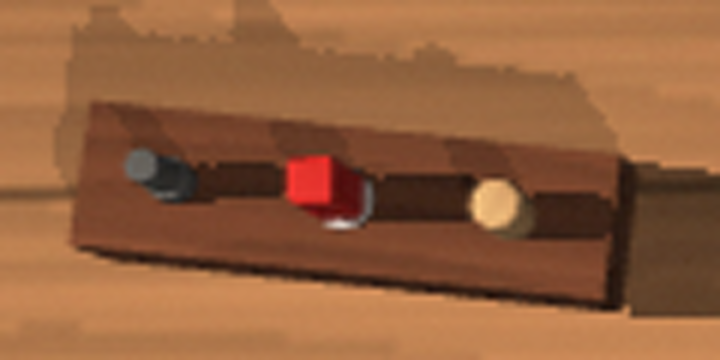

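View pics/c_rack_s.png

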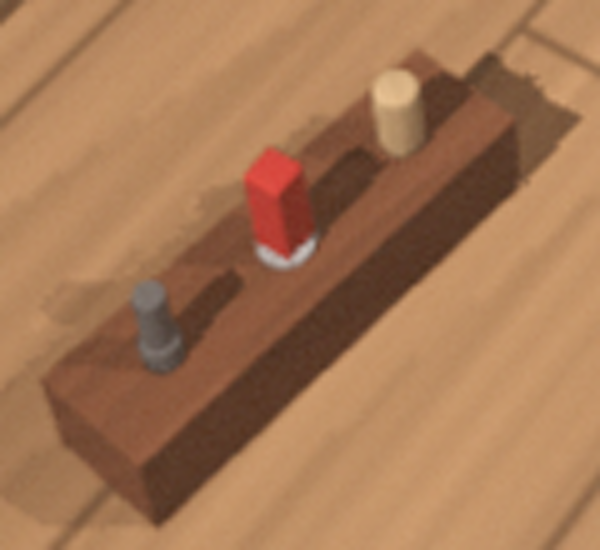

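The crops confirm them: the large jig has a yellow mark (top crop 396,132), plate hole (235,176) and boss, and the red square pin stands in the rack's middle hole. Now I measure positions.

```bash
cat > m.py <<'E'
from h import *
def fitcirc(P):
    A=np.c_[2*P,np.ones(len(P))]; b=(P**2).sum(1); x=np.linalg.lstsq(A,b,rcond=None)[0]
    return x[:2],np.sqrt(x[2]+x[:2]@x[:2])
def big(m,box):
    u0,v0,u1,v1=box; k=np.zeros_like(m); k[v0:v1,u0:u1]=m[v0:v1,u0:u1]
    c,_=cv2.findContours(k,cv2.RETR_EXTERNAL,cv2.CHAIN_APPROX_NONE); return max(c,key=cv2.contourArea)[:,0,:].astype(float)
def jig(d,box):
    im=d["img"]; hsv=cv2.cvtColor(im,cv2.COLOR_BGR2HSV)
    plate=((hsv[...,1]<40)&(hsv[...,2]>90)).astype(np.uint8)
    h=cv2.convexHull(big(plate,box).astype(np.float32))[:,0]
    P=unproj(d,h,0.05)[:,:2]; c,r=fitcirc(P); print("plate c",c,"r",r)
    y=((hsv[...,0]>20)&(hsv[...,0]<32)&(hsv[...,1]>150)&(hsv[...,2]>170)).astype(np.uint8)
    yy=[(u,v) for v,u in zip(*np.nonzero(y)) if box[0]<=u<box[2] and box[1]<=v<box[3]]
    py=unproj(d,np.mean(yy,0),0.046)[0,:2]; print("yellow n",len(yy),py,"r",np.linalg.norm(py-c),"ang",np.degrees(np.arctan2(*(py-c)[::-1])))
    return c
E
python3 - <<'E'
from m import *
import pickle
t,s=pickle.load(open("im0.pkl","rb"))
ct=jig(t,(320,150,416,246)); cs=jig(s,(296,140,392,220))
f=lambda x,y,u0,v0,k:(u0+(x+.5)/k-.5, v0+(y+.5)/k-.5)
# boss top z .058, hole at .05
for n,d,c,ho,bo in(("t",t,ct,f(235,176,320,150,6),f(299,271,320,150,6)),("s",s,cs,f(190,231,296,140,7),f(320,229,296,140,7))):
    p=unproj(d,ho,.05)[0,:2]; print(n,"hole",p,np.linalg.norm(p-c),np.degrees(np.arctan2(*(p-c)[::-1]))); print("boss",unproj(d,bo,.058)[0])
R=[f(x,y,155,180,6) for x,y in((92,101),(622,155),(610,303),(73,245))]
P=unproj(t,R,.046); print(P,P.mean(0)); print(np.linalg.norm(P-np.roll(P,-1,0),axis=1))
print("pin top t",unproj(t,f(310,180,155,180,6),.094)); print("pin top s",unproj(s,f(275,170,200,240,5),.094))
print("corners t",unproj(t,[f(x,y,155,180,6) for x,y in((290,158),(334,156),(333,203),(287,201))],.094))
print("punch",unproj(t,f(142,164,155,180,6),.086),"chisel",unproj(t,f(495,203,155,180,6),.080))
print("punch s",unproj(s,f(148,293,200,240,5),.086),"chisel",unproj(s,f(397,82,200,240,5),.080))
print("rack s", unproj(s,[f(x,y,200,240,5) for x,y in((42,382),(418,50),(516,124),(143,465))],.046))
E
```

```text
plate c [ 0.56682746 -0.13775074] r 0.05788054530142084
yellow n 15 [ 0.61888139 -0.17576539] r 0.06445716021806736 ang -36.14041539093511
plate c [ 0.56750882 -0.1336351 ] r 0.05997790339202845
yellow n 1 [ 0.62080768 -0.17463603] r 0.06724466423093746 ang -37.56981325274152
t hole [ 0.60220904 -0.11853167] 0.04026449236001144 28.51055091728163
boss [ 0.5664571  -0.13923865  0.058     ]
s hole [ 0.60362682 -0.11631409] 0.04005654255674719 25.620841691215997
boss [ 0.56593605 -0.13302586  0.058     ]
[[0.56997037 0.28306096 0.046     ]
 [0.54846591 0.09452892 0.046     ]
 [0.49618816 0.09814243 0.046     ]
 [0.51860482 0.28759442 0.046     ]] [0.53330731 0.19083168 0.046     ]
[0.18975451 0.05240249 0.19077359 0.05156522]
pin top t [[0.53351088 0.19215587 0.094     ]]
pin top s [[0.53421036 0.19397665 0.094     ]]
corners t [[0.54103458 0.19910052 0.094     ]
 [0.5415464  0.18432811 0.094     ]
 [0.52566058 0.18421601 0.094     ]
 [0.52650392 0.19965966 0.094     ]]
punch [[0.54082524 0.25142001 0.086     ]] chisel [[0.52705585 0.13262726 0.08      ]]
punch s [[0.54208606 0.25322566 0.086     ]] chisel [[0.52926311 0.13259118 0.08      ]]
rack s [[0.56993744 0.28584943 0.046     ]
 [0.54913956 0.09776533 0.046     ]
 [0.49737605 0.10454421 0.046     ]
 [0.51955828 0.2898007  0.046     ]]
```

```bash
cat >> m.py <<'E'
from scipy.spatial.transform import Rotation as Ro
def need(target, yaw=None):
    """tool-frame shift in mm to target, and rot about tool z (deg) to bring tool y to world yaw (mod 180), tilt error"""
    o=readout.observe(); R=o["tool_rot"]; d=R.T@(np.array(target)-o["position"])
    out=[d*1000/20]
    Rt=None
    if yaw is not None:
        a=np.radians(yaw); y=np.array([np.cos(a),np.sin(a),0])
        if y@R[:,1]<0:y=-y
        z=np.array([0,0,-1.]); Rt=np.c_[np.cross(y,z),y,z]
        out.append(Ro.from_matrix(R.T@Rt).as_rotvec(degrees=True)/120)
    np.set_printoptions(precision=4,suppress=True)
    print("t",round(o["time_s"],2),"pos",o["position"],"F",o["ft_force"],"T",o["wrist_torque"],"w",o["grip_width"],"q6",o["q"][5]); print("shift units",out[0],"rot units",out[1:] )
E
python3 - <<'E'
from m import *
import pickle
t,s=pickle.load(open("im0.pkl","rb"))
for n,d,box in(("t",t,(195,195,225,225)),("s",s,(240,260,275,300))):
    hsv=cv2.cvtColor(d["img"],cv2.COLOR_BGR2HSV); 
    sub=hsv[box[1]:box[3],box[0]:box[2]]
    cv2.imwrite(f"pics/pin_{n}.png",cv2.resize(d["img"][box[1]:box[3],box[0]:box[2]],None,fx=18,fy=18,interpolation=cv2.INTER_NEAREST))
print("start TCP in top",proj(t,[[.204,.511,.231],[.534,.19,.2]]))
print(unproj(t,[[80,180],[60,130]],.1))
E
```

```text
start TCP in top [[-19.9814027  402.80715368]
 [192.28740233 200.5084203 ]]
[[0.59598798 0.44894117 0.1       ]
 [0.70196022 0.49842203 0.1       ]]
```

View pics/pin_t.png

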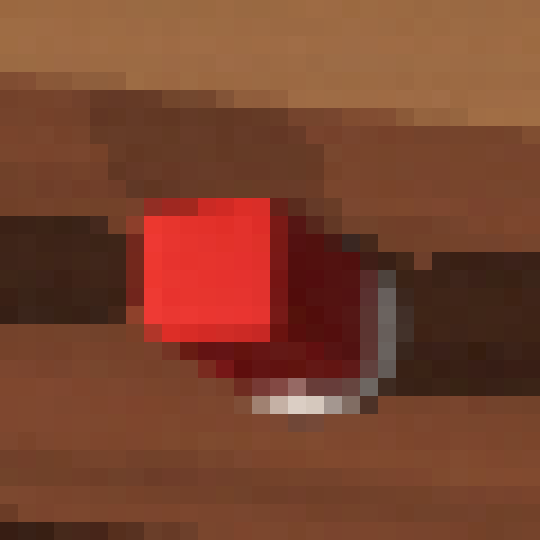

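View pics/pin_s.png

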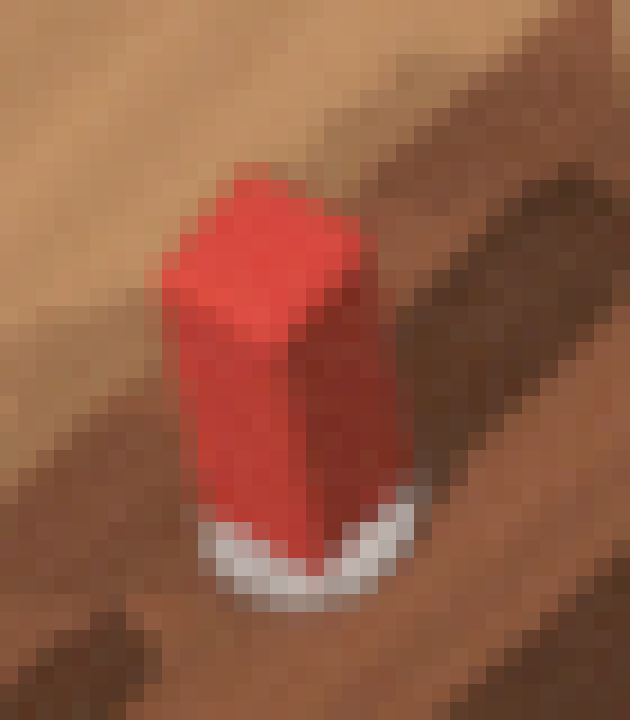

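```bash
python3 -c "
from m import *
need([.5338,.1925,.13],0)"
```

```text
t 0.2 pos [0.2043 0.5104 0.231 ] F [-0.574  -0.2654 -0.0682] T [-0.0651 -0.0322 -0.0034] w 0.0856227120241454 q6 -12.333758764420871
shift units [-21.2038  -8.6306   5.0513] rot units [array([-0.0004,  0.0002,  0.5682])]
```

Request:
{"method": "move_arm", "body": {
  "motion": [
    [[-0.95,-0.39,0],[0,0,0],1],
    [[-0.95,-0.39,0],[0,0,0],1],
    [[-0.95,-0.39,0],[0,0,0],1],
    [[-0.95,-0.39,0],[0,0,0],1],
    [[-0.95,-0.39,0],[0,0,0],1],
    [[-0.95,-0.39,0],[0,0,0],1],
    [[-0.95,-0.39,0],[0,0,0],1],
    [[-0.95,-0.39,0],[0,0,0],1],
    [[-0.95,-0.39,0],[0,0,0],1],
    [[-0.95,-0.39,0],[0,0,0],1],
    [[-0.95,-0.39,0],[0,0,0],1],
    [[-0.95,-0.39,0],[0,0,0],1]
  ]
}}

```text
time_s: 1.2
position: [0.3855, 0.3329, 0.2288]
tool_rot: [[-0.931, 0.365, -0.004], [0.365, 0.931, -0.003], [0.003, -0.004, -1.0]]
ft_force: [0.7, -0.4, -0.8]
grip_width: 0.0857
```

Request:
{"method": "move_arm", "body": {
  "motion": [
    [[0,0,0],[0,0,0.047],1],
    [[0,0,0],[0,0,0.047],1],
    [[0,0,0],[0,0,0.047],1],
    [[0,0,0],[0,0,0.047],1],
    [[0,0,0],[0,0,0.047],1],
    [[0,0,0],[0,0,0.047],1],
    [[0,0,0],[0,0,0.047],1],
    [[0,0,0],[0,0,0.047],1],
    [[0,0,0],[0,0,0.047],1],
    [[0,0,0],[0,0,0.047],1],
    [[0,0,0],[0,0,0.047],1],
    [[0,0,0],[0,0,0.047],1]
  ]
}}

```text
time_s: 2.2
position: [0.3884, 0.3286, 0.2266]
tool_rot: [[0.046, 0.999, -0.008], [0.999, -0.046, -0.006], [-0.006, -0.008, -1.0]]
ft_force: [0.6, 0.8, -0.3]
grip_width: 0.0853
```

```bash
python3 -c "
from m import *
need([.5338,.1925,.13],0)"
```

```text
t 2.2 pos [0.3884 0.3286 0.2266] F [ 0.6077  0.8499 -0.337 ] T [-0.0375 -0.0175 -0.0141] w 0.08532762358087208 q6 29.555805480315005
shift units [-6.4369  7.6138  4.8112] rot units [array([-0.0039,  0.0029, -0.0218])]
```

Request:
{"method": "move_arm", "body": {
  "motion": [
    [[-0.8,0.95,0.4],[-0.004,0.003,-0.022],1],
    [[-0.8,0.95,0.5],[0,0,0],1],
    [[-0.8,0.95,0.5],[0,0,0],1],
    [[-0.8,0.95,0.5],[0,0,0],1],
    [[-0.8,0.95,0.5],[0,0,0],1],
    [[-0.8,0.95,0.5],[0,0,0],1],
    [[-0.8,0.95,0.5],[0,0,0],1],
    [[-0.8,0.95,0.5],[0,0,0],1],
    [[0,0,0],[0,0,0],1],
    [[0,0,0],[0,0,0],0.2],
    [[0,0,0],[0,0,0],0.2]
  ]
}}

```text
time_s: 3.12
position: [0.5444, 0.1934, 0.1439]
tool_rot: [[0.005, 1.0, -0.001], [1.0, -0.005, 0.002], [0.002, -0.001, -1.0]]
ft_force: [-0.2, -0.2, 0.2]
grip_width: 0.064
```

```bash
python3 -c "
from m import *
need([.5338,.1925,.057],0)
d=imaging.get_image('side'); crop(d,190,200,140,150,4,'pics/s1.png')
d=imaging.get_image('top'); crop(d,150,160,140,100,5,'pics/t1.png')"
```

```text
t 3.12 pos [0.5444 0.1934 0.1439] F [-0.1718 -0.2063  0.2161] T [-0.0052  0.0062  0.0024] w 0.06397192422707139 q6 8.025141715597194
shift units [-0.0533 -0.5251  4.3453] rot units [array([-0.0006, -0.0009, -0.0024])]
```

View pics/s1.png

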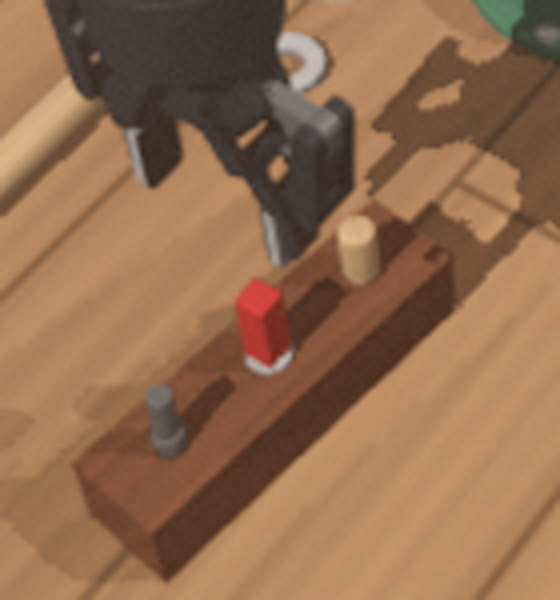

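View pics/t1.png

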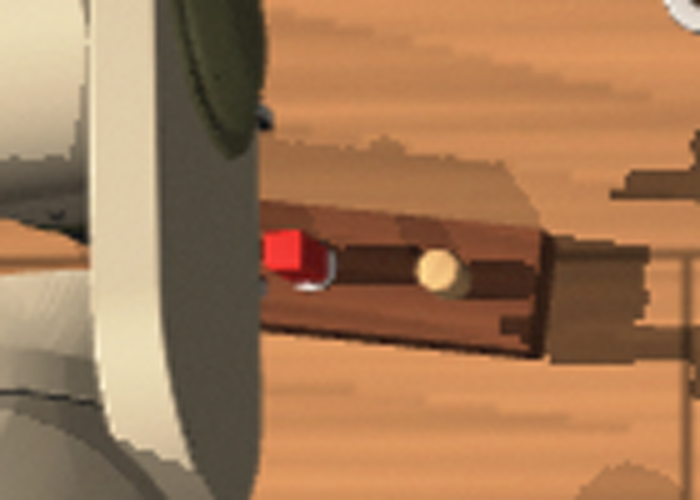

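The gripper hangs over the pin with the jaws across the rack, and the punch and chisel stay clear of them. I centre in x, then descend.

Request:
{"method": "move_arm", "body": {
  "motion": [
    [[-0.05,-0.5,0.2],[0,0,-0.002],0.2],
    [[0,0,0.6],[0,0,0],0.2],
    [[0,0,0.7],[0,0,0],0.2],
    [[0,0,0.7],[0,0,0],0.2],
    [[0,0,0.6],[0,0,0],0.2],
    [[0,0,0.3],[0,0,0],0.2],
    [[0,0,0],[0,0,0],0.2]
  ]
}}

```text
time_s: 3.8
position: [0.5311, 0.199, 0.0855]
tool_rot: [[-0.009, 1.0, 0.008], [1.0, 0.009, 0.004], [0.004, 0.008, -1.0]]
ft_force: [-0.8, 0.8, 0.3]
grip_width: 0.0513
```

```bash
python3 -c "
from m import *
need([.5338,.1925,.057],0)
d=imaging.get_image('side'); crop(d,190,200,140,150,4,'pics/s2.png')"
```

```text
t 3.8 pos [0.5311 0.199  0.0855] F [-0.8157  0.7756  0.3284] T [0.0009 0.0377 0.0185] w 0.05134791986144473 q6 7.924105172874067
shift units [-0.3339  0.1226  1.4262] rot units [array([ 0.0039, -0.0019,  0.0043])]
```

View pics/s2.png

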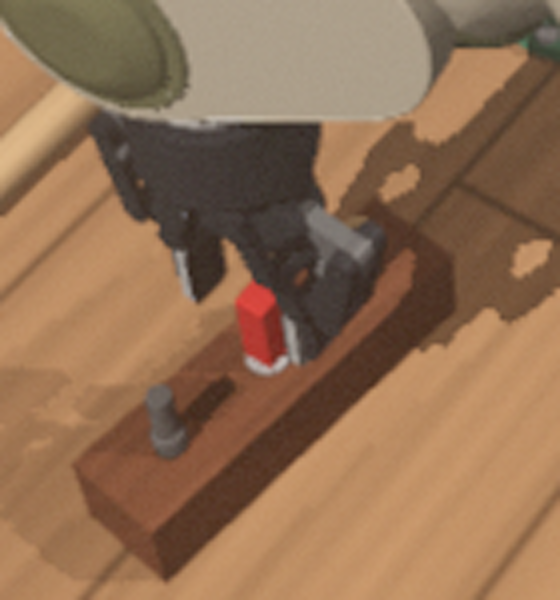

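Request:
{"method": "move_arm", "body": {
  "motion": [
    [[-0.3,0.1,0],[0.004,-0.002,0.004],0.2],
    [[0,0,0.5],[0,0,0],0.2],
    [[0,0,0.5],[0,0,0],0.2],
    [[0,0,0.3],[0,0,0],0.2],
    [[0,0,0],[0,0,0],0.2]
  ]
}}

```text
time_s: 4.27
position: [0.5347, 0.1931, 0.0606]
tool_rot: [[-0.0, 1.0, 0.005], [1.0, 0.0, 0.0], [0.0, 0.005, -1.0]]
ft_force: [0.3, 0.6, 0.0]
grip_width: 0.051
```

```bash
python3 -c "
from m import *
need([.5338,.1925,.057],0)"
```

```text
t 4.27 pos [0.5347 0.1931 0.0606] F [0.2552 0.6332 0.0063] T [ 0.0153 -0.024  -0.0019] w 0.05100804145475603 q6 7.93212907613882
shift units [-0.0292 -0.0457  0.1786] rot units [array([ 0.0024, -0.0001,  0.0002])]
```

Request:
{"method": "move_arm", "body": {
  "motion": [
    [[0,-0.04,0.17],[0.002,0,0],0.2],
    [[0,0,0],[0,0,0],-0.4],
    [[0,0,0],[0,0,0],-0.6],
    [[0,0,0],[0,0,0],-1],
    [[0,0,0],[0,0,0],-1],
    [[0,0,0],[0,0,0],-1],
    [[0,0,0],[0,0,0],-1],
    [[0,0,0],[0,0,0],-1],
    [[0,0,0],[0,0,0],-1]
  ],
  "squeeze": 45
}}

```text
time_s: 5.02
position: [0.5345, 0.1931, 0.0567]
tool_rot: [[-0.0, 1.0, 0.001], [1.0, 0.0, 0.0], [0.0, 0.001, -1.0]]
ft_force: [1.0, -0.1, -1.2]
grip_width: 0.0151
```

```bash
python3 -c "
from m import *
need([.5338,.1925,.16],0)"
```

```text
t 5.02 pos [0.5345 0.1931 0.0567] F [ 1.0244 -0.1448 -1.1501] T [-0.0191 -0.1749 -0.0289] w 0.01506597853663477 q6 7.910641005271465
shift units [-0.0275 -0.0253 -5.1646] rot units [array([ 0.0007, -0.0001,  0.0001])]
```

Request:
{"method": "move_arm", "body": {
  "motion": [
    [[0,0,-0.3],[0,0,0],-1],
    [[0,0,-0.5],[0,0,0],-1],
    [[0,0,-0.6],[0,0,0],-1],
    [[0,0,-0.7],[0,0,0],-1],
    [[0,0,-0.7],[0,0,0],-1],
    [[0,0,-0.8],[0,0,0],-1],
    [[0,0,-0.8],[0,0,0],-1],
    [[0,0,-0.6],[0,0,0],-1],
    [[0,0,-0.2],[0,0,0],-1],
    [[0,0,0],[0,0,0],-1]
  ]
}}

```text
time_s: 5.85
position: [0.5328, 0.1932, 0.1724]
tool_rot: [[-0.001, 1.0, 0.002], [1.0, 0.001, 0.001], [0.001, 0.002, -1.0]]
ft_force: [0.5, 0.1, -1.8]
grip_width: 0.0155
```

```bash
python3 -c "
from m import *
need([.603,-.1175,.15],0)
d=imaging.get_image('side'); crop(d,190,160,160,150,4,'pics/s3.png')"
```

```text
t 5.85 pos [0.5328 0.1932 0.1724] F [ 0.4832  0.1324 -1.7773] T [0.0194 0.0467 0.0125] w 0.015456301461215363 q6 7.911643932791404
shift units [-15.5359   3.4988   1.1127] rot units [array([ 0.0009, -0.0004,  0.0002])]
```

View pics/s3.png

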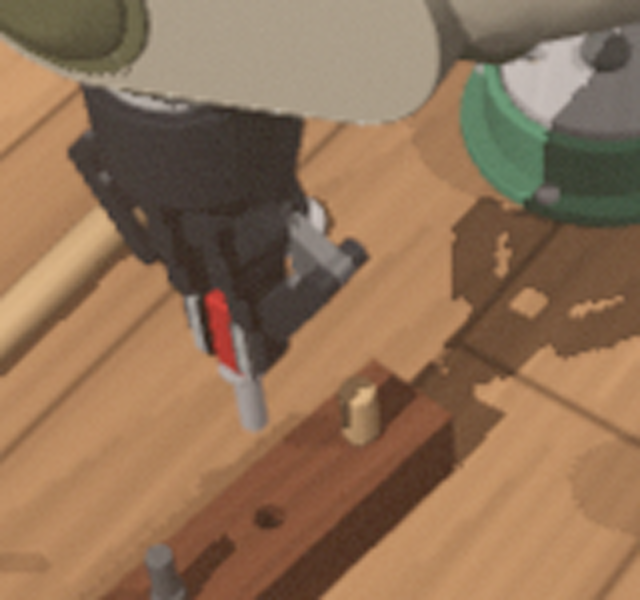

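The pin is out and held upright, its tip at crop (255,425); punch and chisel are undisturbed. Moving it to the jig.

Request:
{"method": "move_arm", "body": {
  "motion": [
    [[-0.6,0.1,0.05],[0,0,0],-1],
    [[-0.9,0.2,0.05],[0,0,0],-1],
    [[-0.9,0.2,0.05],[0,0,0],-1],
    [[-0.9,0.2,0.05],[0,0,0],-1],
    [[-0.9,0.2,0.05],[0,0,0],-1],
    [[-0.9,0.2,0.05],[0,0,0],-1],
    [[-0.9,0.2,0.05],[0,0,0],-1],
    [[-0.9,0.2,0.05],[0,0,0],-1],
    [[-0.9,0.2,0.05],[0,0,0],-1],
    [[-0.9,0.2,0.05],[0,0,0],-1],
    [[-0.9,0.2,0.05],[0,0,0],-1],
    [[-0.9,0.2,0.05],[0,0,0],-1]
  ]
}}

```text
time_s: 6.9
position: [0.5741, -0.032, 0.1475]
tool_rot: [[-0.004, 1.0, -0.022], [1.0, 0.004, 0.002], [0.002, -0.022, -1.0]]
ft_force: [0.1, 0.2, -1.3]
grip_width: 0.0153
```

```bash
python3 -c "
from m import *
need([.603,-.1175,.13],0)"
```

```text
t 6.9 pos [ 0.5741 -0.032   0.1475] F [ 0.0968  0.211  -1.3157] T [-0.0067 -0.0451  0.0214] w 0.015253197549300067 q6 -15.055459803079756
shift units [-4.2844  1.4466  0.8334] rot units [array([-0.0105, -0.001 ,  0.0019])]
```

Request:
{"method": "move_arm", "body": {
  "motion": [
    [[-0.8,0.25,0],[-0.01,0,0.002],-1],
    [[-0.8,0.27,0.1],[0,0,0],-1],
    [[-0.8,0.27,0.1],[0,0,0],-1],
    [[-0.8,0.27,0.1],[0,0,0],-1],
    [[-0.6,0.2,0.1],[0,0,0],-1],
    [[0,0,0],[0,0,0],-1],
    [[0,0,0],[0,0,0],-1]
  ]
}}

```text
time_s: 7.48
position: [0.5957, -0.1204, 0.1308]
tool_rot: [[0.007, 1.0, -0.014], [1.0, -0.007, 0.005], [0.005, -0.014, -1.0]]
ft_force: [0.4, 1.2, -1.9]
grip_width: 0.0153
```

```bash
python3 -c "
from m import *
need([.603,-.1175,.13],0)"
```

```text
t 7.48 pos [ 0.5957 -0.1204  0.1308] F [ 0.4084  1.1865 -1.9239] T [-0.012   0.028   0.0253] w 0.015319518547284174 q6 -22.14042704517002
shift units [0.1457 0.3647 0.0332] rot units [array([-0.0067, -0.0026, -0.0035])]
```

Request:
{"method": "move_arm", "body": {
  "motion": [
    [[0.14,0.36,0],[-0.0067,-0.0026,-0.0035],-1],
    [[0,0,0],[0,0,0],-1],
    [[0,0,0],[0,0,0],-1]
  ]
}}

```text
time_s: 7.73
position: [0.6028, -0.1158, 0.1301]
tool_rot: [[-0.002, 1.0, -0.0], [1.0, 0.002, 0.001], [0.001, -0.0, -1.0]]
ft_force: [-1.5, -0.4, -0.9]
grip_width: 0.0155
```

```bash
python3 -c "
from m import *
need([.603,-.1175,.11],0)
d=imaging.get_image('side'); crop(d,270,100,140,130,5,'pics/s4.png')
d=imaging.get_image('top'); crop(d,310,140,110,110,5,'pics/t4.png')"
```

```text
t 7.73 pos [ 0.6028 -0.1158  0.1301] F [-1.5159 -0.3624 -0.9082] T [-0.0258 -0.0004  0.0235] w 0.015466359620473295 q6 -22.03316644069743
shift units [-0.0877  0.0113  1.0061] rot units [array([-0.0001, -0.0003,  0.0009])]
```

View pics/s4.png

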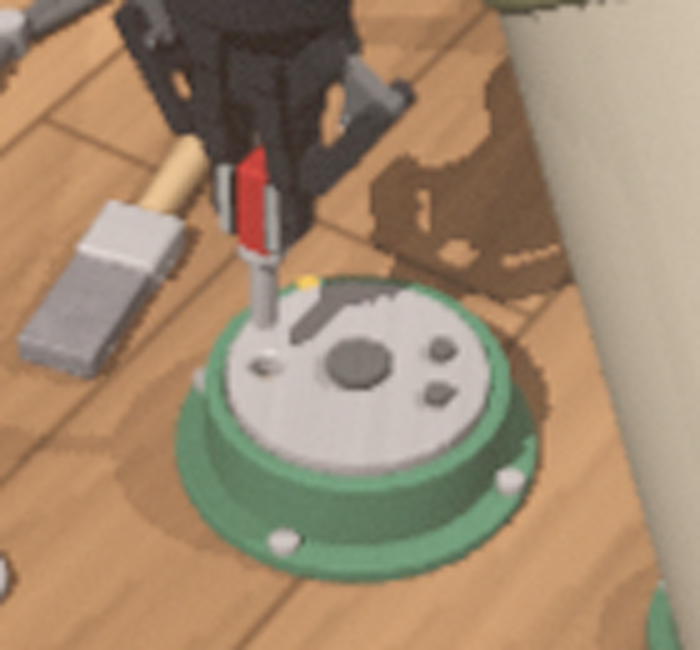

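View pics/t4.png

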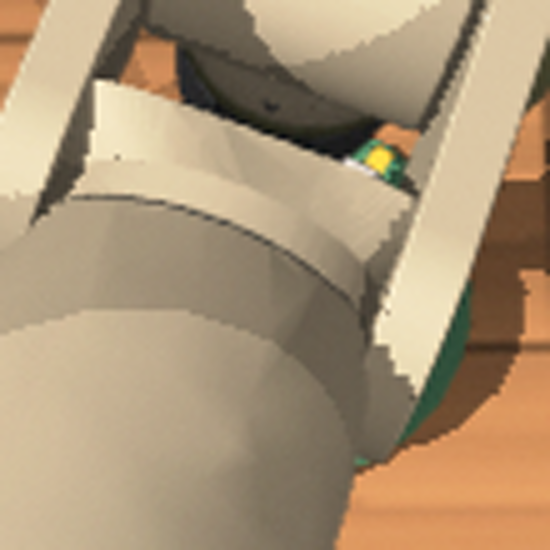

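```bash
python3 -c "
from m import *
import pickle
t,d=pickle.load(open('im0.pkl','rb'))
f=lambda x,y,u0,v0,k:(u0+(x+.5)/k-.5, v0+(y+.5)/k-.5)
print('tip',unproj(d,f(264,322,270,100,5),.0774))
print('hole now',unproj(d,f(266,365,270,100,5),.05))
print('tip lowered px', proj(d,[[.6028,-.1158,.05],[.6028,-.1158,.0774]]), f(264,322,270,100,5),f(266,365,270,100,5))
n=imaging.get_image('side'); print(n['eye']-d['eye'])
crop(n,300,145,50,40,14,'pics/s5.png')
"
```

```text
tip [[ 0.60314998 -0.11481301  0.0774    ]]
hole now [[ 0.60341975 -0.11634591  0.05      ]]
tip lowered px [[322.89158336 172.85518095]
 [322.79255848 163.80094524]] (322.4, 164.0) (322.8, 172.6)
[0. 0. 0.]
```

View pics/s5.png

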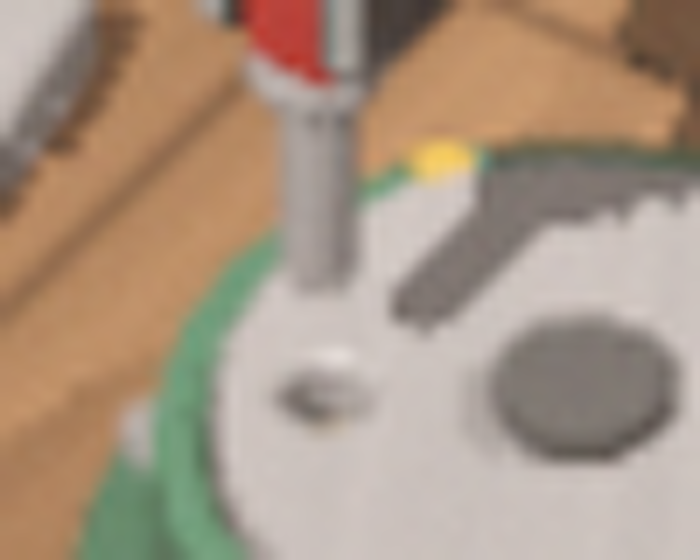

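The tip (s5 crop 320,280) is directly above the hole (322,398); lowered to the plate, it projects within a pixel of the hole. I descend gently.

Request:
{"method": "move_arm", "body": {
  "motion": [
    [[0,0,0.3],[0,0,0],-1],
    [[0,0,0.3],[0,0,0],-1],
    [[0,0,0.3],[0,0,0],-1],
    [[0,0,0.1],[0,0,0],-1],
    [[0,0,0],[0,0,0],-1]
  ]
}}

```text
time_s: 8.3
position: [0.6025, -0.1152, 0.1082]
tool_rot: [[-0.003, 1.0, -0.0], [1.0, 0.003, 0.0], [0.0, -0.0, -1.0]]
ft_force: [-0.1, -0.2, -1.2]
grip_width: 0.0155
```

```bash
python3 -c "
from m import *
need([.603,-.116,.100],0)
n=imaging.get_image('side'); crop(n,300,145,50,40,14,'pics/s6.png')"
```

```text
t 8.3 pos [ 0.6025 -0.1152  0.1082] F [-0.0843 -0.2233 -1.1731] T [ 0.0081 -0.0558  0.0272] w 0.015467606057280082 q6 -22.03511051347766
shift units [-0.0413  0.0269  0.4103] rot units [array([-0.0001, -0.0002,  0.0013])]
```

View pics/s6.png

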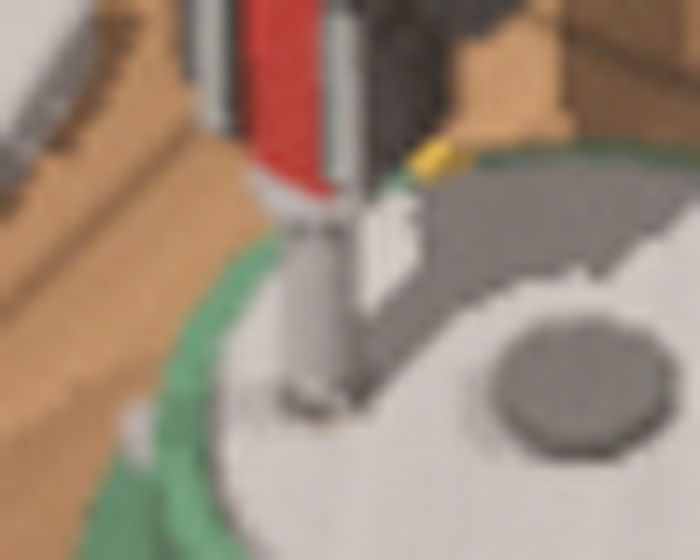

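Request:
{"method": "move_arm", "body": {
  "motion": [
    [[-0.03,0.02,0.12],[0,0,0],-1],
    [[0,0,0.12],[0,0,0],-1],
    [[0,0,0.1],[0,0,0],-1],
    [[0,0,0],[0,0,0],-1]
  ]
}}

```text
time_s: 8.68
position: [0.6031, -0.1161, 0.1011]
tool_rot: [[-0.002, 1.0, 0.0], [1.0, 0.002, 0.0], [0.0, 0.0, -1.0]]
ft_force: [0.2, 0.3, -2.6]
grip_width: 0.0152
```

```bash
python3 -c "
from m import *
need([.603,-.116,.0877],0)"
```

```text
t 8.68 pos [ 0.6031 -0.1161  0.1011] F [ 0.2382  0.2638 -2.5553] T [-0.0104 -0.0188  0.0212] w 0.015229695450274923 q6 -22.078430638454986
shift units [ 0.0034 -0.0064  0.6705] rot units [array([ 0.0001, -0.0001,  0.0012])]
```

Request:
{"method": "move_arm", "body": {
  "motion": [
    [[0,0,0.1],[0,0,0],-1],
    [[0,0,0.1],[0,0,0],-1],
    [[0,0,0],[0,0,0],-1]
  ]
}}

```text
time_s: 8.93
position: [0.6039, -0.1172, 0.0982]
tool_rot: [[-0.002, 1.0, 0.003], [1.0, 0.002, -0.003], [-0.003, 0.003, -1.0]]
ft_force: [-0.6, -1.3, -0.7]
grip_width: 0.0158
```

```bash
python3 -c "
from m import *
need([.603,-.116,.0877],0)"
```

```text
t 8.93 pos [ 0.6039 -0.1172  0.0982] F [-0.5757 -1.3104 -0.7041] T [-0.2798  0.0689 -0.0186] w 0.015761153710526256 q6 -22.07706114134756
shift units [ 0.0638 -0.0456  0.5244] rot units [array([0.0015, 0.0012, 0.0011])]
```

Request:
{"method": "move_arm", "body": {
  "motion": [
    [[-0.04,0.02,0],[0.0015,0.0012,0.001],-1],
    [[0,0,0.1],[0,0,0],-1],
    [[0,0,0],[0,0,0],-1]
  ]
}}

```text
time_s: 9.18
position: [0.6041, -0.1179, 0.0957]
tool_rot: [[0.0, 1.0, -0.001], [1.0, -0.0, 0.001], [0.001, -0.001, -1.0]]
ft_force: [0.1, -1.1, -1.5]
grip_width: 0.0153
```

```bash
python3 -c "
from m import *
need([.603,-.116,.0877],0)
n=imaging.get_image('side'); crop(n,300,145,50,40,14,'pics/s7.png')"
```

```text
t 9.18 pos [ 0.6041 -0.1179  0.0957] F [ 0.1378 -1.0992 -1.4641] T [-0.2021  0.0222  0.0758] w 0.01526259207522073 q6 -22.0630195223189
shift units [ 0.0955 -0.0543  0.4004] rot units [array([-0.0005, -0.0004, -0.0001])]
```

View pics/s7.png

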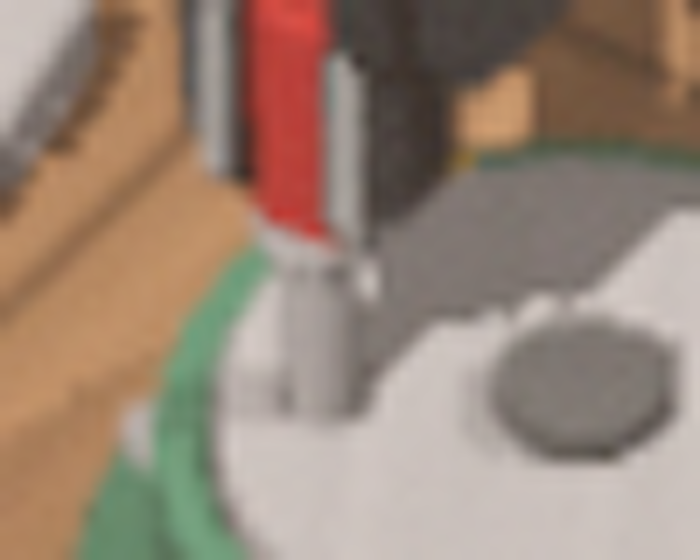

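The pin has entered the hole (shank meets plate at crop 325,410). The small sideways force says to give a little more in −y.

Request:
{"method": "move_arm", "body": {
  "motion": [
    [[-0.03,0,0.08],[0,0,0],-1],
    [[0,0,0.1],[0,0,0],-1],
    [[0,0,0.05],[0,0,0],-1],
    [[0,0,0],[0,0,0],-1]
  ]
}}

```text
time_s: 9.57
position: [0.6039, -0.1181, 0.0902]
tool_rot: [[0.0, 1.0, -0.002], [1.0, -0.0, 0.002], [0.002, -0.002, -1.0]]
ft_force: [-0.1, -0.2, -1.2]
grip_width: 0.0156
```

```bash
python3 -c "
from m import *
need([.604,-.118,.0877],0)"
```

```text
t 9.57 pos [ 0.6039 -0.1181  0.0902] F [-0.0824 -0.1698 -1.1929] T [-0.1316 -0.0289 -0.021 ] w 0.01558373818615496 q6 -22.12080376648764
shift units [0.0023 0.0041 0.125 ] rot units [array([-0.0008, -0.001 , -0.    ])]
```

Request:
{"method": "move_arm", "body": {
  "motion": [
    [[0,0,0.08],[0,0,0],-1],
    [[0,0,0.08],[0,0,0],-1],
    [[0,0,0],[0,0,0],-1]
  ]
}}

```text
time_s: 9.82
position: [0.604, -0.1181, 0.087]
tool_rot: [[-0.0, 1.0, -0.001], [1.0, 0.0, 0.002], [0.002, -0.001, -1.0]]
ft_force: [-1.0, 1.1, 2.0]
grip_width: 0.0156
```

```bash
python3 -c "
from m import *
need([.604,-.118,.0877],0)"
```

```text
t 9.82 pos [ 0.604  -0.1181  0.087 ] F [-1.0033  1.0537  1.9996] T [-0.068   0.2144  0.0379] w 0.015592814564984426 q6 -22.123372405240804
shift units [ 0.0057 -0.0024 -0.0332] rot units [array([-0.0006, -0.0008,  0.    ])]
```

The pin has touched the ring: Fz rose by about 3 N at tip height 34.3 mm, as expected. I'm adding about 1 mm of press and turning clockwise in small arcs.

Request:
{"method": "move_arm", "body": {
  "motion": [
    [[0,0,0.06],[0,0,0],-1],
    [[-0.136,0.063,0.01],[0,0,0],-1],
    [[-0.141,0.053,0.01],[0,0,0],-1],
    [[-0.07,0.02,0],[0,0,0],-1]
  ]
}}

```text
time_s: 10.15
position: [0.6061, -0.1234, 0.0861]
tool_rot: [[-0.001, 1.0, -0.003], [1.0, 0.001, 0.005], [0.005, -0.003, -1.0]]
ft_force: [-1.8, 4.7, 2.8]
grip_width: 0.0157
```

```bash
cat >> m.py <<'E'
C=np.array([.5678,-.1363])
def ride(c=C,steps=(0,)):
    o=readout.observe(); p=o["position"]; d=p[:2]-c; th=np.degrees(np.arctan2(d[1],d[0])); R=o["tool_rot"]
    print(f"t {o['time_s']:.2f} pos {np.round(p*1000,2)} r {np.linalg.norm(d)*1000:.2f} th {th:.2f} F {np.round(o['ft_force'],2)} T {np.round(o['wrist_torque'],2)}")
    for s in steps:
        a=np.radians(th-s); w=np.r_[c+.04*np.array([np.cos(a),np.sin(a)]),p[2]]
        print(s,np.round(R.T@(w-p)/.02,3))
    z=np.array([0,0,-1.]);y=np.array([1.,0,0]);Rt=np.c_[np.cross(y,z),y,z];print("rot",np.round(Ro.from_matrix(R.T@Rt).as_rotvec(degrees=True)/120,4))
E
python3 -c "
from m import *
ride(steps=(0,3,6,9,12))"
```

```text
t 10.15 pos [ 606.09 -123.39   86.13] r 40.41 th 18.64 F [-1.84  4.71  2.84] T [0.97 0.44 0.06]
0 [-0.007 -0.019  0.   ]
3 [-0.107  0.011 -0.001]
6 [-0.208  0.037 -0.001]
9 [-0.311  0.057 -0.002]
12 [-0.415  0.072 -0.002]
rot [-0.0015 -0.0026  0.0004]
```

Request:
{"method": "move_arm", "body": {
  "motion": [
    [[-0.12,0.02,0.01],[0,0,0],-1],
    [[-0.12,0.02,0.01],[0,0,0],-1],
    [[-0.12,0.015,0.01],[0,0,0],-1],
    [[-0.12,0.01,0.01],[0,0,0],-1]
  ]
}}

```text
time_s: 10.48
position: [0.6078, -0.1312, 0.0859]
tool_rot: [[-0.001, 1.0, -0.003], [1.0, 0.001, 0.01], [0.01, -0.003, -1.0]]
ft_force: [-0.8, 4.8, 3.6]
grip_width: 0.0154
```

```bash
python3 -c "
from m import *
ride(steps=(0,3,6,9,12))
n=imaging.get_image('side'); crop(n,280,125,100,80,7,'pics/s8.png')"
```

```text
t 10.48 pos [ 607.82 -131.24   85.91] r 40.34 th 7.20 F [-0.82  4.81  3.56] T [ 1.13  0.23 -0.02]
0 [-0.002 -0.017  0.   ]
3 [-0.106 -0.006 -0.001]
6 [-0.211 -0.002 -0.002]
9 [-0.316 -0.002 -0.003]
12 [-0.42  -0.008 -0.004]
rot [-0.0012 -0.0049  0.0006]
```

View pics/s8.png

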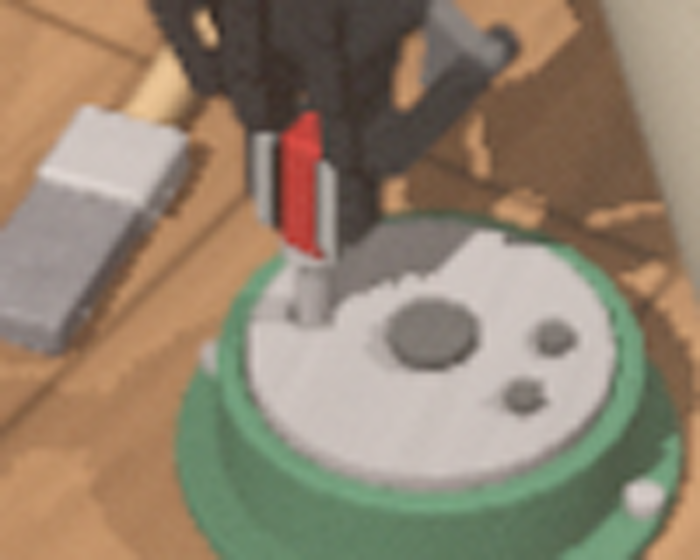

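The plate follows the pin (its studs are now at crop 553,335 and 524,397). Continuing.

Request:
{"method": "move_arm", "body": {
  "motion": [
    [[-0.12,-0.005,0.01],[-0.001,-0.005,0],-1],
    [[-0.12,-0.005,0.01],[0,-0.002,0],-1],
    [[-0.12,-0.015,0.01],[0,-0.002,0],-1],
    [[-0.12,-0.02,0.01],[0,0,0],-1]
  ]
}}

```text
time_s: 10.87
position: [0.6083, -0.1397, 0.0858]
tool_rot: [[-0.001, 1.0, 0.003], [1.0, 0.001, -0.007], [-0.007, 0.003, -1.0]]
ft_force: [-1.4, 6.1, 3.8]
grip_width: 0.0154
```

```bash
python3 -c "
from m import *
ride(steps=(0,3,6,9,12))"
```

```text
t 10.87 pos [ 608.27 -139.73   85.82] r 40.61 th -4.84 F [-1.38  6.13  3.76] T [1.16 0.1  0.01]
0 [ 0.003 -0.031 -0.   ]
3 [-0.101 -0.042  0.001]
6 [-0.205 -0.059  0.001]
9 [-0.307 -0.082  0.002]
12 [-0.408 -0.11   0.002]
rot [0.0016 0.0032 0.0005]
```

Request:
{"method": "move_arm", "body": {
  "motion": [
    [[-0.08,-0.03,0.02],[0.001,0.003,0],-1],
    [[-0.08,-0.02,0.02],[0,0,0],-1],
    [[-0.03,-0.01,0.01],[0,0,0],-1]
  ]
}}

```text
time_s: 11.12
position: [0.6081, -0.1432, 0.0855]
tool_rot: [[-0.001, 1.0, 0.004], [1.0, 0.001, 0.001], [0.001, 0.004, -1.0]]
ft_force: [0.3, 4.0, 2.7]
grip_width: 0.0153
```

```bash
python3 -c "
from m import *
ride(steps=(0,2,4,6))"
```

```text
t 11.12 pos [ 608.11 -143.19   85.53] r 40.90 th -9.70 F [0.31 3.99 2.67] T [0.75 0.13 0.01]
0 [ 0.008 -0.044 -0.   ]
2 [-0.061 -0.057 -0.   ]
4 [-0.129 -0.073 -0.   ]
6 [-0.197 -0.09  -0.001]
rot [ 0.0021 -0.0003  0.0006]
```

Request:
{"method": "move_arm", "body": {
  "motion": [
    [[-0.08,-0.04,0.03],[0.002,0,0],-1],
    [[-0.08,-0.03,0.02],[0,0,0],-1],
    [[-0.03,-0.01,0.01],[0,0,0],-1]
  ]
}}

```text
time_s: 11.37
position: [0.6069, -0.1486, 0.0838]
tool_rot: [[-0.001, 1.0, 0.001], [1.0, 0.001, -0.002], [-0.002, 0.001, -1.0]]
ft_force: [0.1, 1.6, -1.0]
grip_width: 0.0151
```

```bash
python3 -c "
from m import *
ride(steps=(0,2,4,6))"
```

```text
t 11.37 pos [ 606.85 -148.6    83.76] r 40.94 th -17.48 F [ 0.14  1.55 -0.97] T [ 0.32 -0.12  0.02]
0 [ 0.014 -0.045 -0.   ]
2 [-0.052 -0.067  0.   ]
4 [-0.117 -0.092  0.   ]
6 [-0.182 -0.118  0.   ]
rot [0.0004 0.0009 0.0005]
```

Fz has fallen from about 4 N to the free-hanging −1 N and the tip sank 2 mm: this feels like the drop. I test it with a gentle descent.

Request:
{"method": "move_arm", "body": {
  "motion": [
    [[0,0,0.08],[0,0,0],-1],
    [[0,0,0.08],[0,0,0],-1],
    [[0,0,0],[0,0,0],-1]
  ]
}}

```text
time_s: 11.62
position: [0.6069, -0.149, 0.0796]
tool_rot: [[-0.0, 1.0, 0.001], [1.0, 0.0, -0.002], [-0.002, 0.001, -1.0]]
ft_force: [1.5, 2.6, 0.5]
grip_width: 0.0154
```

```bash
python3 -c "
from m import *
ride(steps=(0,2,4,6))"
```

```text
t 11.62 pos [ 606.94 -148.95   79.58] r 41.13 th -17.92 F [1.54 2.58 0.52] T [ 0.56 -0.27  0.01]
0 [ 0.017 -0.054 -0.   ]
2 [-0.049 -0.076 -0.   ]
4 [-0.114 -0.101  0.   ]
6 [-0.178 -0.129  0.   ]
rot [0.0005 0.0007 0.0002]
```

Request:
{"method": "move_arm", "body": {
  "motion": [
    [[0.02,-0.01,0.1],[0,0,0],-1],
    [[0,0,0.1],[0,0,0],-1],
    [[0,0,0.05],[0,0,0],-1],
    [[0,0,0],[0,0,0],-1]
  ]
}}

```text
time_s: 11.95
position: [0.6067, -0.1487, 0.0736]
tool_rot: [[-0.001, 1.0, 0.001], [1.0, 0.001, -0.002], [-0.002, 0.001, -1.0]]
ft_force: [1.4, 1.6, 0.4]
grip_width: 0.0155
```

```bash
python3 -c "
from m import *
ride(steps=(0,2,4,6))"
```

```text
t 11.95 pos [ 606.72 -148.69   73.6 ] r 40.85 th -17.65 F [1.44 1.6  0.39] T [ 0.42 -0.24 -0.03]
0 [ 0.013 -0.04  -0.   ]
2 [-0.053 -0.063  0.   ]
4 [-0.119 -0.087  0.   ]
6 [-0.183 -0.114  0.   ]
rot [0.0003 0.0011 0.0003]
```

Request:
{"method": "move_arm", "body": {
  "motion": [
    [[0.015,0.01,0.1],[0,0,0],-1],
    [[0,0,0.1],[0,0,0],-1],
    [[0,0,0.1],[0,0,0],-1],
    [[0,0,0.1],[0,0,0],-1],
    [[0,0,0],[0,0,0],-1]
  ]
}}

```text
time_s: 12.37
position: [0.6068, -0.1486, 0.0646]
tool_rot: [[-0.001, 1.0, 0.0], [1.0, 0.001, -0.003], [-0.003, 0.0, -1.0]]
ft_force: [1.8, 1.7, -0.5]
grip_width: 0.0158
```

```bash
python3 -c "
from m import *
ride(steps=(0,))
n=imaging.get_image('side'); crop(n,280,125,100,80,7,'pics/s9.png')"
```

```text
t 12.37 pos [ 606.77 -148.6    64.57] r 40.87 th -17.52 F [ 1.76  1.72 -0.51] T [ 0.28 -0.25  0.06]
0 [ 0.013 -0.041 -0.   ]
rot [0.0001 0.0013 0.0004]
```

View pics/s9.png

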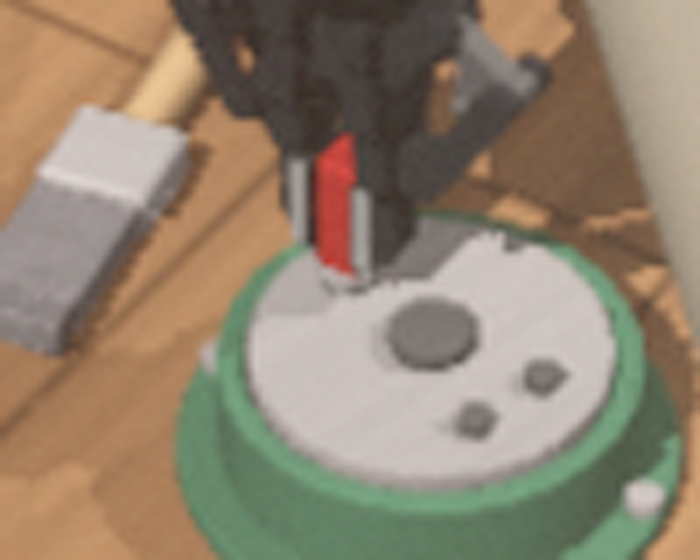

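The shoulder is now almost on the plate (crop 340,280); about 4 mm remain.

Request:
{"method": "move_arm", "body": {
  "motion": [
    [[0,0,0.1],[0,0,0],-1],
    [[0,0,0.05],[0,0,0],-1],
    [[0,0,0],[0,0,0],-1]
  ]
}}

```text
time_s: 12.67
position: [0.6068, -0.1486, 0.0615]
tool_rot: [[-0.001, 1.0, 0.0], [1.0, 0.001, -0.003], [-0.003, 0.0, -1.0]]
ft_force: [1.4, 2.7, 0.0]
grip_width: 0.0153
```

```bash
python3 -c "
from m import *
ride(steps=(0,))"
```

```text
t 12.67 pos [ 606.84 -148.63   61.46] r 40.94 th -17.53 F [1.37 2.73 0.03] T [ 0.3  -0.27  0.05]
0 [ 0.014 -0.045 -0.   ]
rot [0.0002 0.0013 0.0004]
```

Request:
{"method": "move_arm", "body": {
  "motion": [
    [[0,0,0.05],[0,0,0],-1],
    [[0,0,0.03],[0,0,0],-1],
    [[0,0,0],[0,0,0],-1]
  ]
}}

```text
time_s: 12.92
position: [0.6069, -0.1486, 0.0604]
tool_rot: [[-0.001, 1.0, 0.001], [1.0, 0.001, -0.003], [-0.003, 0.001, -1.0]]
ft_force: [1.6, 1.4, -1.7]
grip_width: 0.0153
```

```bash
python3 -c "
from m import *
ride(steps=(0,))"
```

```text
t 12.92 pos [ 606.9  -148.63   60.4 ] r 41.00 th -17.51 F [ 1.59  1.43 -1.68] T [ 0.35 -0.19  0.03]
0 [ 0.015 -0.048 -0.   ]
rot [0.0004 0.0015 0.0004]
```

Request:
{"method": "move_arm", "body": {
  "motion": [
    [[0,0,0.04],[0,0,0],-1],
    [[0,0,0.02],[0,0,0],-1]
  ]
}}

```text
time_s: 13.08
position: [0.6069, -0.1486, 0.0603]
tool_rot: [[-0.001, 1.0, 0.001], [1.0, 0.001, -0.003], [-0.003, 0.001, -1.0]]
ft_force: [-0.4, 2.3, 3.0]
grip_width: 0.0152
```

Request:
{"method": "move_arm", "body": {
  "motion": [
    [[0,0,0.03],[0,0,0],-1],
    [[0,0,0.01],[0,0,0],-1]
  ]
}}

```text
time_s: 13.25
position: [0.6069, -0.1486, 0.0603]
tool_rot: [[-0.001, 1.0, 0.002], [1.0, 0.001, -0.004], [-0.004, 0.002, -1.0]]
ft_force: [0.2, 1.6, 0.9]
grip_width: 0.0156
```

```bash
python3 -c "
from m import *
ride(steps=(0,))"
```

```text
t 13.25 pos [ 606.9  -148.62   60.35] r 40.99 th -17.49 F [0.24 1.64 0.86] T [0.43 0.01 0.06]
0 [ 0.015 -0.047 -0.   ]
rot [0.0008 0.0018 0.0005]
```

Request:
{"method": "move_arm", "body": {
  "motion": [
    [[0,0,0.06],[0,0,0],-1],
    [[0,0,0],[0,0,0],-1]
  ]
}}

```text
time_s: 13.42
position: [0.6069, -0.1486, 0.0604]
tool_rot: [[-0.001, 1.0, 0.002], [1.0, 0.001, -0.004], [-0.004, 0.002, -1.0]]
ft_force: [1.3, 1.7, -2.3]
grip_width: 0.0156
```

Request:
{"method": "move_arm", "body": {
  "motion": [
    [[0,0,0],[0,0,0],-0.5],
    [[0,0,0],[0,0,0],-0.4],
    [[0,0,0],[0,0,0],-0.4],
    [[0,0,0],[0,0,0],-0.4]
  ]
}}

```text
time_s: 13.75
position: [0.6065, -0.1496, 0.0595]
tool_rot: [[-0.001, 1.0, 0.001], [1.0, 0.001, -0.006], [-0.006, 0.001, -1.0]]
ft_force: [-0.4, -0.7, -0.2]
grip_width: 0.0256
```

```bash
python3 -c "
from m import *
ride(steps=(0,)); print(readout.observe()['grip_width'])
n=imaging.get_image('side'); crop(n,280,125,100,80,7,'pics/s10.png')"
```

```text
t 13.75 pos [ 606.47 -149.63   59.47] r 40.90 th -19.02 F [-0.41 -0.72 -0.24] T [-0.03  0.01  0.09]
0 [ 0.015 -0.043 -0.   ]
rot [0.0005 0.0027 0.0005]
0.025603476405304096
```

View pics/s10.png

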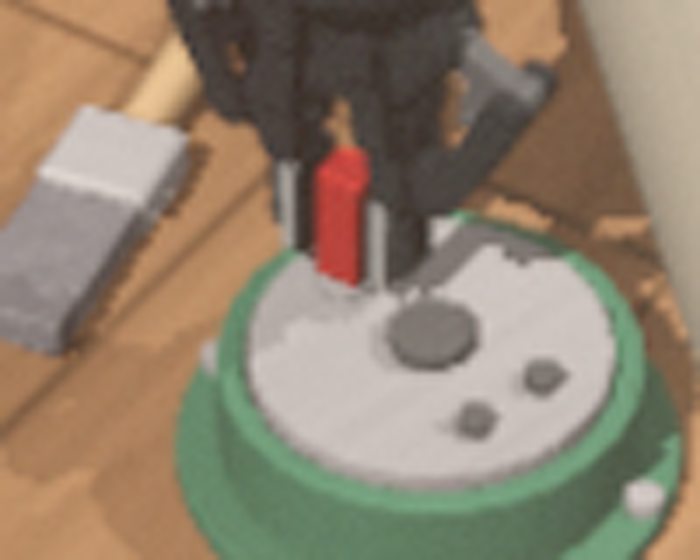

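The pin stands free between the open pads. Lifting straight up.

Request:
{"method": "move_arm", "body": {
  "motion": [
    [[0,0,-0.15],[0,0,0],-0.4],
    [[0,0,-0.3],[0,0,0],-0.4],
    [[0,0,-0.5],[0,0,0],-0.4],
    [[0,0,-0.6],[0,0,0],-0.4],
    [[0,0,-0.6],[0,0,0],-0.4],
    [[0,0,-0.8],[0,0,0],-0.4],
    [[0,0,-0.8],[0,0,0],-0.4],
    [[0,0,-0.8],[0,0,0],-0.4],
    [[0,0,-0.8],[0,0,0],-0.4],
    [[0,0,-0.5],[0,0,0],-0.4],
    [[0,0,0],[0,0,0],-0.4]
  ]
}}

```text
time_s: 14.72
position: [0.6064, -0.1492, 0.19]
tool_rot: [[-0.001, 1.0, 0.005], [1.0, 0.001, -0.008], [-0.008, 0.005, -1.0]]
ft_force: [-0.8, 0.2, -0.2]
grip_width: 0.0254
```

Request:
{"method": "move_arm", "body": {
  "motion": [
    [[0.9,-0.9,-0.3],[0,0,0],-0.4],
    [[0.9,-0.9,-0.3],[0,0,0],-0.4],
    [[0.9,-0.9,-0.3],[0,0,0],-0.4],
    [[0.9,-0.9,-0.3],[0,0,0],-0.4],
    [[0.9,-0.9,-0.3],[0,0,0],-0.4],
    [[0.9,-0.9,-0.3],[0,0,0],-0.4],
    [[0.9,-0.9,-0.3],[0,0,0],-0.4],
    [[0.9,-0.9,-0.3],[0,0,0],-0.4],
    [[0.9,-0.9,-0.3],[0,0,0],-0.4],
    [[0.9,-0.9,-0.3],[0,0,0],-0.4],
    [[0,0,0],[0,0,0],-0.4]
  ]
}}

```text
time_s: 15.63
position: [0.4151, 0.0382, 0.2494]
tool_rot: [[0.002, 1.0, 0.006], [1.0, -0.002, -0.008], [-0.008, 0.006, -1.0]]
ft_force: [0.3, 0.5, -0.2]
grip_width: 0.0256
```

```bash
python3 -c "
from m import *
ride(steps=(0,))
n=imaging.get_image('side'); cv2.imwrite('pics/s11f.png',n['img']); crop(n,290,130,100,80,8,'pics/s11.png')
n=imaging.get_image('top'); cv2.imwrite('pics/t11f.png',n['img']); crop(n,320,150,96,96,6,'pics/t11.png')
import pickle; pickle.dump(n,open('im1.pkl','wb'))"
```

```text
t 15.63 pos [415.14  38.21 249.43] r 231.86 th 131.18 F [ 0.27  0.48 -0.23] T [ 0.01 -0.02  0.  ]
0 [-7.208  6.329  0.096]
rot [ 0.0027  0.0039 -0.0009]
```

View pics/s11.png

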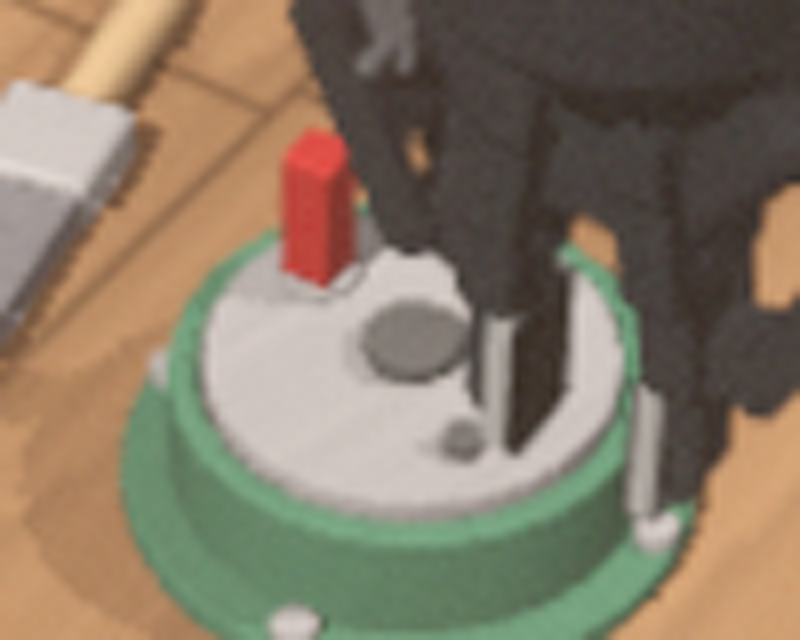

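View pics/t11f.png

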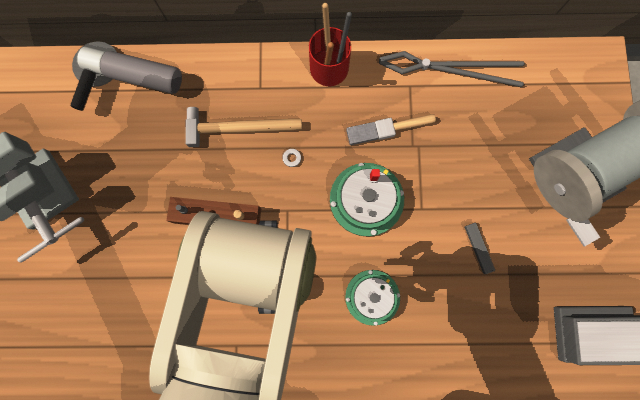

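View pics/s11f.png

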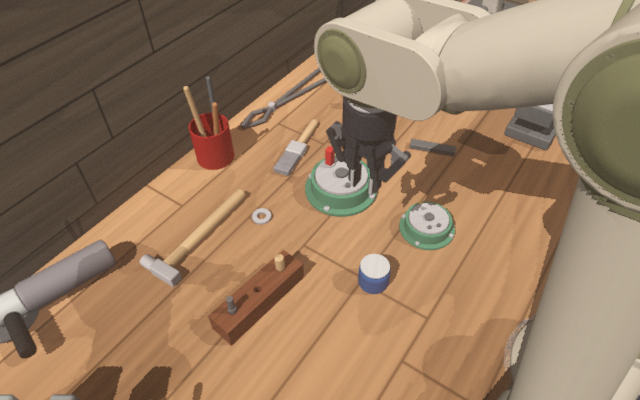

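```bash
python3 -c "
from m import *
import pickle
t,s=pickle.load(open('im0.pkl','rb')); n=pickle.load(open('im1.pkl','rb'))
f=lambda x,y,u0,v0,k:(u0+(x+.5)/k-.5, v0+(y+.5)/k-.5)
crop(n,355,155,40,40,15,'pics/t12.png')
print('side top face', f(316,152,290,130,8)); 
for z in (.058+.04,.108,.118): print(z,'side',unproj(s,f(316,152,290,130,8),z), proj(s,[[.6069,-.1488,z]]),proj(t,[[.6069,-.1488,z]]))
"
```

```text
side top face (329.0625, 148.5625)
0.098 side [[ 0.6061841  -0.14496281  0.098     ]] [[329.7791592 147.455266 ]] [[375.67974888 171.33989098]]
0.108 side [[ 0.59994033 -0.13569463  0.108     ]] [[329.78961957 143.96986228]] [[376.27011694 170.17920313]]
0.118 side [[ 0.59369656 -0.12642645  0.118     ]] [[329.80022273 140.43687534]] [[376.87364272 168.99264665]]
```

View pics/t12.png

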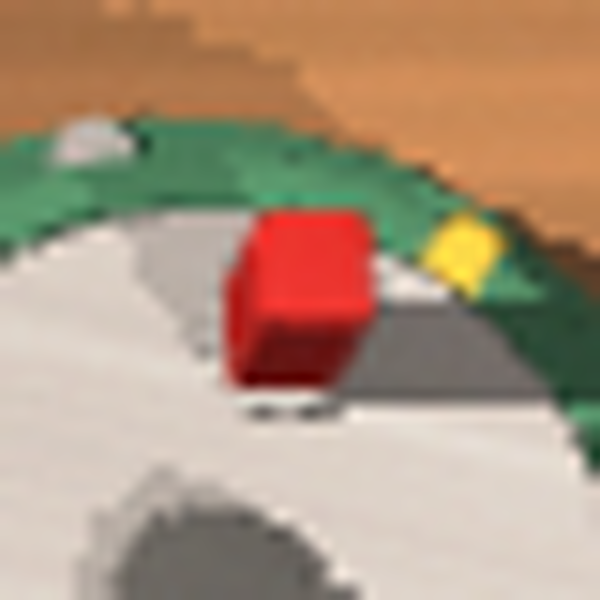

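```bash
python3 -c "
from rig import job
print(job.close_job())"
```

```text
the job is handed in; nothing more can be done
None
```

The turn plate of the large green jig is locked: the red-handled pin is fully home in the ring's hidden hole and released. I handed in at about 15.7 s of the 67 s allowed.

- **Finding the hole:** The pin went from the rack into the plate hole and rode on the ring at about 3–5 N. I turned the plate clockwise towards the yellow mark. About 20° short of the mark the upward force fell to nothing, and the pin then went 8 mm below the ring's top face without resistance, so it had dropped into the hole.
- **Seating:** The pin stopped with its tip at about 8 mm above the bench, the expected height when home. I pressed lightly and let go.
- **Forces:** The largest reading I saw was about 6 N; readings come only at the end of each move.
- **Last checks:** Both cameras show the pin upright with its shoulder on the plate, and the top of its grip within about 1 pixel of where it should be when fully home. The other tools look unmoved and the gripper is clear of everything.
- **Disagreements:** The two cameras differed by about 2–4 mm on the jig's position, so I guided the pin in by the side view and a light touch on the chamfer. The pin stopped about 0.4 mm lower than I had calculated, which is within the uncertainty of the grip height.

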